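Weigh a flange blank on the shed's counter scale

TASK

Weigh the flange that lies on the scale's left pan: put those of the 100 g and 200 g iron weights that it needs upright on the right pan, and push the sliding rider along its bar until the beam stands level and still. Be gentle with the scale: push the rider without pinching or ramming it, do not press hard on the pan, do not shift the flange, and leave the 500 g weight and the other things on the board where they are; a weight not needed stays or goes back on the board.

Things in the scene. Friction and masses are not known exactly. Their poses are not given: they have to be found in the camera images.
- scale: Two-pan counter scale fixed to the board, grey base 160 x 240 mm, 50 mm high. Origin: centre of its underside. y axis: along the beam to the left (flange) pan; -y: to the right (weights) pan; -x: to the robot side, where the rider bar is. Pans stay horizontal as the beam tips; where a load stands on a pan does not matter.
- beam (a joint): Tip of the beam, rad: 0 level, positive = left (flange) pan down; stops at +-0.12. Pan centres are 130 mm from the pivot, so a pan moves 16 mm up or down from level. Weak levelling spring: 0.0032 rad per gram of imbalance, so 38 g takes it to a stop. Settles in 1 s. A thin upright pointer mid-beam, on the far side, stands midway between two thin fixed rods when level.
- pan_part_top (a point): Centre of the top face of the left pan, a flat steel disc of diameter 120 mm, 4 mm thick, no rim. 120 mm above the board when the beam is level. Carries the flange from the start.
- pan_weights_top (a point): Centre of the top face of the right pan, equal to the left one, empty at the start. 120 mm above the board when level.
- flange: The part to weigh: cast flange blank, disc diameter 68 mm, 9 mm thick, with a hub of diameter 32 mm up to 26 mm, lying on the left pan. Origin: centre of its underside. Mass unknown, somewhere in 200 to 400 g. It stays where it lies.
- rider (a joint): Rider position along its bar, m: 0 (zero end, beside the pivot) to 0.12 (stop, towards the right pan, the scale's -y). 1 mm counts as 1 g on the right pan. Slides stiffly: about 2.5 N moves it, and it stays where left. Starts near 0. While it is touched the beam does not show the true balance. Delicate: over 15 N from the fingers on the rider, or over 15 N on the right pan, is too much.
- rider_tab (a point): Middle of the top edge of the rider's upright tab. Rider: dark iron block 24 x 26 x 26 mm on a round bar (diameter 10 mm, along the scale's y, 110 mm robot-side of the pivot, 75 mm above the board); on it a tab 26 mm wide (scale x), 8 mm thick (scale y), standing 45 mm above the block, top 58 mm above the bar's axis. Push on the tab's flat side; do not pinch.
- weight100: 100 g weight: plain dark iron upright cylinder, diameter 28 mm, straight side 24 mm tall, small button (14 mm wide, 7 mm high) on top; loose on the board right of the scale. Origin: centre of its underside. The three weights look alike but for size; their places change.
- weight200: 200 g weight: plain dark iron upright cylinder, diameter 35 mm, straight side 30 mm tall, small button (14 mm wide, 7 mm high) on top; loose on the board right of the scale. Origin: centre of its underside. The three weights look alike but for size; their places change.
- weight500: 500 g weight: plain dark iron upright cylinder, diameter 48 mm, straight side 36 mm tall, small button (14 mm wide, 7 mm high) on top; loose on the board right of the scale. Origin: centre of its underside. The three weights look alike but for size; their places change. Much too heavy for this flange.
- saucer: Bystander: brown clay saucer, diameter 130 mm, 22 mm high. Origin under its centre.
- jar: Bystander: green plastic jar with twist cap, diameter 70 mm, 100 mm high. Origin under its centre.
- cup: Bystander: stainless measuring cup lying on its side, diameter 76 mm, 55 mm long, with a rod handle. Origin on the board under its middle.
- trowel: Bystander: steel trowel with wooden handle lying on the board, 270 mm long along its x, 75 mm wide. Origin on the board near the root of the blade.
Things that resemble listed ones, but are neither listed nor needed, are in the scene too. Of the things shaped like the flange, the aluminium one is meant. What is shaped like the weight100 but blue is not meant.

How it is judged:
By the outcome, as a careful person would: the job done as asked, in the order asked, and still so for the second after the job is handed in, with the robot touching nothing.
It also fails if it takes over 72 s, if anything falls off the work surface, if the arm or the gripper's body presses on something with over 40 N, if the wrist force passes 120 N, or if a joint passes its speed limit or range.

ROBOT

A 6-joint arm with a two-finger parallel gripper is mounted at the origin on the work surface. World frame = base frame: x ahead of the robot, y to its left, z up, the work surface at z = 0. Lengths are in m, angles in rad, forces in N, time in s.
With the tool pointing down it reaches from about 0.35 to 0.975 m from the base axis. Payload 4.9 kg.
Tool frame: the origin (TCP) lies at the very end of the fingers, on their centre line; the grasp point (between the pads) lies 19 mm behind it; z points along the fingers, y is the line along which they close (so a half turn about z gives the same grasp; the last joint's range is limited). The gripper opens to 85 mm and grips with 20 to 120 N. Pads are 22 mm wide; open, the fingers measure 114 mm over their backs; the gripper's body (76 mm by 85 mm) begins 54 mm behind the grasp point. The pads swing forward as they close: fully open they stand 13 mm farther back than shut.
Start: joints at [-1.351, 0.053, 1.613, -0, 1.476, -0.119], TCP at [0.208, -0.589, 0.202] pointing down, gripper open.
Joint ranges: [-3.01, 3.01], [-1.01, 2.22], [0.06, 2.58], [-1.02, 4.17], [0.09, 2.62], [-3.14, 3.14]. Speed limits (rad/s): [2.57, 2.57, 3.14, 3.14, 3.14, 3.14].

INTERFACE

Orientations are given as a rotation vector (axis times angle).
In Python, from station import ctrl gives the robot as it stands.
- The arm moves only by the tool jog_arm, never from a script. Its argument "plan" is a list of rows, each a list of 7 numbers: the shift along the tool's x, y, z in units of 0.02 m (1.0 is 0.02 m), then the turn, a rotation vector about the tool's x, y, z in units of 45 degrees (1.0 is 45 degrees), then the opening, from -1 (shut) to 1 (fully open). A call has 1 to 8 rows; each row shifts and turns the commanded pose from where the row before left it, along the tool's axes as they then stand; what a row does not reach is not made up. A row lasts 1/10 s, in which the tool goes at most 50 mm and 8.59 degrees, less where a joint would pass 70% of its speed; a pose out of reach is approached as far as the arm can. A call with a number of a shift or a turn outside -1 to 1 is refused whole. A call with a gripper value outside its range is refused whole. The fingers move at their own pace and stop on an object; "grip_force" is the grip in N (left out, the last holds). Time passes only in rows, so rows that do not move let the fingers close. It gives the time, the measured TCP pose, the force, the opening and the grip force at its end, in the units of the state.
- ctrl.get_obs(): the state, without advancing time (a new reading comes with each control period).
- ctrl.get_image(name): name is "scene" or "side" or "wrist"; returns (picture, depth): 480x640x3 uint8, red, green, blue; 480x640 float32, m along the optical axis (not along the pixel's ray), 0 where there is no reading.
- ctrl.camera_info(name): a dict with "camera_matrix" (3x3 intrinsics, pixels), "rvec" (rotation vector, rad) and "tvec" (3), from world to camera coordinates, as OpenCV has them; the wrist camera has in their place "T_tool_cam" (4x4, takes a point from camera to tool coordinates, whose origin is the TCP and whose axes are the flange's). Camera axes: x right, y down, z forward; pixel columns grow to the right and rows downward; lengths in m; the calibration is good to about 2 mm. The wrist camera is an equidistant fisheye: a pixel r from the principal point sees the ray r / f radians off the axis. A picture is of the moment at which its call begins: read the wrist's pose just before it. camera_info takes no time and is no camera call.
- ctrl.finish_job(): hands the job in; it is judged then, once.
The state is a dict: "t": time; "q": joint angles; "dq": joint speeds; "effort": joint torques, N m; "tool_pos": TCP position; "tool_rot": TCP orientation; "contact_force": force on the tool from outside, world axes, zero at the start; "wrist_torque": the same for the moment, N m; "opening": finger opening in m; "grip_force": force on a finger pad.
Only numpy, scipy, OpenCV 4.12 (cv2) and the standard library are available. Lean on these libraries where they do the work, as an engineer would, in place of code of your own. Each camera call takes 0.05 s, during which the arm holds its last target. There are 200 camera calls.

## Working session

There is one attempt and no reset: what is moved stays moved. The work goes in short steps, Python scripts to look and compute and a tool call to move; the robot and the scene stay as the last step left them, time stands still between calls to the robot, and variables do not carry over. Pictures are saved under pics/ and viewed, at most 10 in all, crops included, and the job is handed in when it is done.

Besides the shell and the picture viewer there is one more tool, called as name(argument=value, ...) on one line, values as JSON. jog_arm: Moves the arm, as the interface text tells. Shifts and turns lie within -1 to 1; 1 stands for 0.02 m of shift or 45 degrees of turn. Its arguments: {"type":"object","properties":{"plan":{"type":"array"},"grip_force":{"type":"number"}},"required":["plan"]}

```bash
ls && mkdir -p pics
cat > h.py <<'E'
import numpy as np, cv2
from station import ctrl
from scipy.spatial.transform import Rotation as R
def cam(n):
    c=ctrl.camera_info(n); K=np.array(c["camera_matrix"]); Rm=cv2.Rodrigues(np.array(c["rvec"],float))[0]; t=np.array(c["tvec"],float).ravel()
    return K,Rm,t
def cloud(n,D):
    K,Rm,t=cam(n); v,u=np.mgrid[0:480,0:640]
    P=np.stack([(u-K[0,2])/K[0,0]*D,(v-K[1,2])/K[1,1]*D,D],-1)
    W=(P-t)@Rm; W[D<=0]=np.nan; return W
def onplane(n,u,v,z):
    K,Rm,t=cam(n); d=Rm.T@np.array([(u-K[0,2])/K[0,0],(v-K[1,2])/K[1,1],1]); o=-Rm.T@t
    return o+d*(z-o[2])/d[2]
def proj(n,p):
    K,Rm,t=cam(n); c=Rm@np.array(p,float)+t; c=K@c; return c[:2]/c[2]
E
python3 - <<'E'
from h import *
for n in ("scene","side"):
    im,D=ctrl.get_image(n); cv2.imwrite(f"pics/{n}0.png",im[...,::-1]); np.save(f"{n}_D.npy",D); np.save(f"{n}_im.npy",im)
    K,Rm,t=cam(n); print(n,-Rm.T@t,K[0,0],np.mean(D>0))
o=ctrl.get_obs(); print(o)
print(ctrl.camera_info("wrist"))
E
```

```text
pics
scene [ 1.04851134 -0.8110806   0.68013153] 503.0616577811215 0.9959765625
side [ 0.14299123 -0.70039762  0.7956998 ] 446.2712242403066 0.9959602864583333
{'t': 0.1, 'q': array([-1.35100626e+00,  5.32753123e-02,  1.61414166e+00, -8.04465019e-08,
        1.47600359e+00, -1.18974525e-01]), 'dq': array([-1.99018014e-04, -2.36966974e-03, -4.31918973e-03,  1.74215214e-05,
       -1.49981150e-03,  2.40112575e-04]), 'effort': array([-4.79960217e-04, -3.94906783e+01, -3.71361530e+01, -1.87526243e-04,
        3.97270560e-03,  1.41950345e-06]), 'tool_pos': array([ 0.20758237, -0.58887185,  0.20040461]), 'tool_rot': array([-3.09483412e+00, -5.29281595e-01,  1.44714999e-04]), 'contact_force': array([-0.24766642,  0.95853895, -0.53471342]), 'wrist_torque': array([-0.01014939, -0.00230802, -0.02078501]), 'grip_force': 0.0, 'opening': 0.08540511344218003}
{'camera_matrix': array([[371.64829954,   0.        , 317.9373409 ],
       [  0.        , 371.64829954, 240.31003695],
       [  0.        ,   0.        ,   1.        ]]), 'T_tool_cam': array([[-1.25939197e-03, -9.65269787e-01, -2.61252087e-01,
         6.67241363e-02],
       [ 9.99999190e-01, -1.26423748e-03, -1.49513484e-04,
         6.74589189e-04],
       [-1.85963830e-04, -2.61252063e-01,  9.65270597e-01,
        -1.73303049e-01],
       [ 0.00000000e+00,  0.00000000e+00,  0.00000000e+00,
         1.00000000e+00]])}
```

View pics/scene0.png

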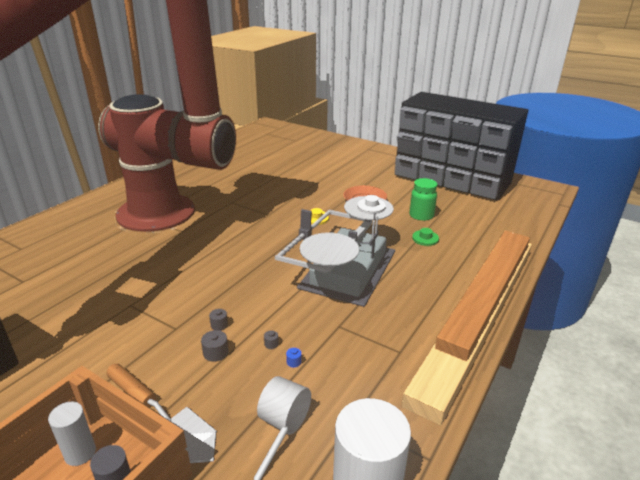

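View pics/side0.png

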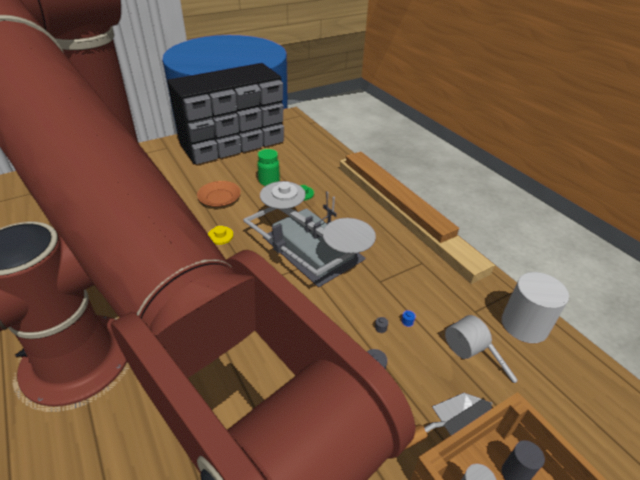

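The scene view shows three dark weights at about (219,319), (215,345) and (271,340). A blue look-alike sits at (294,357). The aluminium flange is on the left pan at (371,205), with yellow and green look-alikes at (318,215) and (425,237). The right pan is at (329,248) and the rider tab at (306,222). The side view shows the same scale, with the pointer at about (330,207). Next I'll measure positions from depth.

Run:
```python
from h import *
im=np.load("scene_im.npy");D=np.load("scene_D.npy");W=cloud("scene",D)
print("board z",np.nanmedian(W[300:320,420:440,2]))
hsv=cv2.cvtColor(im,cv2.COLOR_RGB2HSV)
for n,(u,v) in dict(a=(219,319),b=(215,345),c=(271,340),blue=(294,357)).items():
    s=(slice(v-25,v+25),slice(u-25,u+25)); w=W[s].reshape(-1,3); h=hsv[s].reshape(-1,3)
    d=np.hypot(*(w[:,:2]-np.nanmean(W[v-3:v+3,u-3:u+3].reshape(-1,3),0)[:2]).T)
    m=(w[:,2]>.008)&(d<.045)&(w[:,2]<.06)
    p=w[m]; zt=np.percentile(p[:,2],99)
    # fit circle of points on straight side + rim
    s_=p[(p[:,2]<zt-.009)]
    # shoulder plane
    A=np.c_[2*s_[:,:2],np.ones(len(s_))]; sol=np.linalg.lstsq(A,(s_[:,:2]**2).sum(1),rcond=None)[0]
    but=p[p[:,2]>zt-.003]
    print(n,len(p),"ztop",zt,"button",but[:,:2].mean(0),len(but),"circ",sol[:2],2*np.sqrt(sol[2]+sol[:2]@sol[:2]), "V",np.median(h[m][:,2]))
# pans: points near z 0.10..0.14
for n,(u,v) in dict(right=(329,248),left=(371,207)).items():
    c=W[v-2:v+3,u-2:u+3].reshape(-1,3); print(n,np.nanmedian(c,0))
    s=(slice(v-30,v+30),slice(u-45,u+45)); w=W[s].reshape(-1,3)
    for lo,hi in((.095,.145),):
        m=(w[:,2]>lo)&(w[:,2]<hi)&(np.hypot(*(w[:,:2]-np.nanmedian(c,0)[:2]).T)<.075)
        q=w[m]; hh=np.histogram(q[:,2],bins=np.arange(.095,.146,.002)); print(hh[0])
s=(slice(200,250),slice(290,325));w=W[s].reshape(-1,3);h=hsv[s].reshape(-1,3)
m=(h[:,2]<80)&(w[:,2]>.095)&(w[:,2]<.16);print("tab",m.sum(),w[m].min(0),w[m].max(0),np.median(w[m],0))
cv2.imwrite("pics/c1.png",cv2.resize(im[180:370,190:450,::-1],None,fx=3,fy=3,interpolation=cv2.INTER_CUBIC))
```

```text
board z -0.00048471938586277494
a 301 ztop 0.03710829352321185 button [ 0.47803198 -0.2710478 ] 28 circ [ 0.47286891 -0.26527167] 0.029529682439823676 V 96.0
b 638 ztop 0.042817025004419224 button [ 0.51888125 -0.32543006] 27 circ [ 0.51990515 -0.32714081] 0.04226466653078167 V 101.0
c 201 ztop 0.03129432080440614 button [ 0.5926275  -0.25023508] 23 circ [ 0.59229828 -0.25064689] 0.025176834324544355 V 100.0
blue 220 ztop 0.031162028303188146 button [ 0.65596137 -0.26526289] 27 circ [ 0.65620532 -0.2658434 ] 0.024688895925738953 V 190.5
right [ 0.61372907 -0.07624138  0.13522645]
[ 70  25   0   0   0   0   0   0   0   0   0   0   0   0   0   0   0   9
  55 695 756  40   0   0   0]
left [0.58593843 0.16384976 0.11419127]
[  0   2  22 148 285  81  21  32 102  80   9  10   9   8  11  10  23  41
   6   0   0   0   0   0   0]Traceback (most recent call last):
  File "<stdin>", line 24, in <module>
    return umr_minimum(a, axis, None, out, keepdims, initial, where)
ValueError: zero-size array to reduction operation minimum which has no identity
```

Button heights of 37, 43 and 31 mm identify a as the 200 g weight, b as the 500 g and c as the 100 g.

```bash
cat > m.py <<'E'
from h import *
from scipy.optimize import least_squares
def circ(p,r=None):
    p=p[:,:2]; c0=p.mean(0)
    f=lambda x: np.hypot(*(p-x[:2]).T)-(r if r else x[2])
    s=least_squares(f,list(c0)+([] if r else [.05]),loss="soft_l1",f_scale=.001); return s.x, np.sqrt(np.mean(s.fun**2))
def pan(n,W,u,v,zlo,zhi):
    m=((W[...,2]>zlo)&(W[...,2]<zhi)); uu=np.mgrid[0:480,0:640]; m&=(abs(uu[0]-v)<35)&(abs(uu[1]-u)<50); m=m.astype(np.uint8)
    k,l,st,ce=cv2.connectedComponentsWithStats(m); i=1+np.argmax(st[1:,4]); m=(l==i).astype(np.uint8)
    z=np.median(W[...,2][m>0]); c=max(cv2.findContours(m,0,2)[0],key=cv2.contourArea)
    c=cv2.convexHull(c)[:,0]; p=np.array([onplane(n,a,b,z) for a,b in c]); return circ(p),z
E
python3 - <<'E'
from m import *
im=np.load("scene_im.npy");D=np.load("scene_D.npy");W=cloud("scene",D)
im2=np.load("side_im.npy");W2=cloud("side",np.load("side_D.npy"))
print("R scene",pan("scene",W,329,248,.128,.140)); print("L scene",pan("scene",W,371,210,.098,.108))
print("R side",pan("side",W2,349,236,.128,.140)); print("L side",pan("side",W2,284,195,.098,.108))
for n,(u,v) in dict(a=(219,319),b=(215,345),c=(271,340)).items():
    zs,zt,r={'a':(.03,.037,.0175),'b':(.036,.043,.024),'c':(.024,.031,.014)}[n]
    s=(slice(v-25,v+25),slice(u-25,u+25)); w=W[s]
    m=((w[...,2]>zs-.003)&(w[...,2]<zs+.004)).reshape(-1); p=w.reshape(-1,3)[m]; 
    m2=((w[...,2]>zs+.0045)&(w[...,2]<zt+.002)).reshape(-1);q=w.reshape(-1,3)[m2]
    k=np.hypot(*(q-np.median(q,0))[:,:2].T)<.012
    m3=((w[...,2]>.004)&(w[...,2]<zs-.003)).reshape(-1); sd=w.reshape(-1,3)[m3]; sd=sd[np.hypot(*(sd-np.median(q,0))[:,:2].T)<r+.008]
    print(n,"shoulder mid",(p.min(0)+p.max(0))/2,p.max(0)-p.min(0),"button",np.mean(q[k],0),"sidefit",circ(sd,r))
# scale things: dark tab
for n,w,(u,v) in (("scene",W,(306,222)),("side",W2,(306,222))):
    i=im if n=="scene" else im2
    g=i.max(2)
    m=(w[...,2]>.10)&(w[...,2]<.15)&(g<110)&(abs(w[...,0]-.51)<.15)&(abs(w[...,1]-.04)<.15)
    k,l,st,ce=cv2.connectedComponentsWithStats(m.astype(np.uint8))
    for j in range(1,k):
        if st[j,4]>12: q=w[l==j]; print(n,st[j],q.min(0),q.max(0),np.median(q,0))
a=cv2.resize(im[180:370,190:400,::-1],None,fx=3,fy=3,interpolation=cv2.INTER_CUBIC)
cv2.imwrite("pics/c1.png",a)
E
```

```text
R scene ((array([ 0.61411082, -0.07722488,  0.06075478]), np.float64(0.0008367648136971441)), np.float64(0.13503816024576334))
L scene ((array([0.57332374, 0.17794705, 0.06201133]), np.float64(0.009216648578385389)), np.float64(0.10346580535268382))
R side ((array([ 0.61350943, -0.07446191,  0.0604719 ]), np.float64(0.0005240897363032095)), np.float64(0.13458124729863105))
L side ((array([0.57205349, 0.17932853, 0.06040362]), np.float64(0.0008381124111772578)), np.float64(0.10364728469648356))m.py:4: RuntimeWarning: Mean of empty slice.
  p=p[:,:2]; c0=p.mean(0)
  ret = um.true_divide(
Traceback (most recent call last):
  File "m.py", line 6, in circ
    s=least_squares(f,list(c0)+([] if r else [.05]),loss="soft_l1",f_scale=.001); return s.x, np.sqrt(np.mean(s.fun**2))
ValueError: Initial guess is outside of provided bounds
```

Run:
```python
from m import *
im=np.load("scene_im.npy");W=cloud("scene",np.load("scene_D.npy"))
im2=np.load("side_im.npy");W2=cloud("side",np.load("side_D.npy"))
for n,c0 in dict(a=(.478,-.271),b=(.519,-.325),c=(.5926,-.2502)).items():
    zs,zt,r={'a':(.03,.037,.0175),'b':(.036,.043,.024),'c':(.024,.031,.014)}[n]
    near=np.hypot(W[...,0]-c0[0],W[...,1]-c0[1]); z=W[...,2]
    p=W[(near<r+.01)&(z>zs-.003)&(z<zs+.004)]; q=W[(near<.014)&(z>zs+.0045)]; sd=W[(near<r+.012)&(z>.005)&(z<zs-.003)]
    print(n,"shoulder mid",((p.min(0)+p.max(0))/2).round(4),(p.max(0)-p.min(0)).round(4),"button",np.mean(q,0).round(4),"side",circ(sd,r))
for n,w,i in (("scene",W,im),("side",W2,im2)):
    d=w[...,:2]-[.593,.0515]; c,s=np.cos(.1605),np.sin(.1605)
    X=d@[c,s]; Y=d@[-s,c]
    m=(w[...,2]>.095)&(w[...,2]<.15)&(abs(X+.11)<.03)&(Y<.05)&(Y>-.15)
    print(n,m.sum())
    if m.sum(): print("X",np.percentile(X[m],[2,50,98]),"Y",np.percentile(Y[m],[2,50,98]),"z",np.percentile(w[...,2][m],[2,50,98]))
a=cv2.resize(im[180:370,190:400,::-1],None,fx=3,fy=3,interpolation=cv2.INTER_CUBIC)
cv2.imwrite("pics/c1.png",a)
```

```text
a shoulder mid [ 0.4714 -0.2641  0.0306] [0.0343 0.0339 0.0068] button [ 0.4718 -0.2646  0.0364] side (array([ 0.4705886 , -0.26291921]), np.float64(0.0013101821984754301))
b shoulder mid [ 0.5183 -0.3264  0.0363] [0.0491 0.0511 0.0066] button [ 0.5192 -0.3256  0.0424] side (array([ 0.51747429, -0.32496933]), np.float64(0.0014490389098214113))
c shoulder mid [ 0.593  -0.2499  0.0245] [0.0269 0.0279 0.0068] button [ 0.5927 -0.2501  0.0301] side (array([ 0.59136384, -0.24949789]), np.float64(0.001026414854027091))
scene 218
X [-0.12302961 -0.1085078  -0.08564363] Y [-0.14857839 -0.0038859   0.00310712] z [0.0953678  0.11081773 0.13321559]
side 200
X [-0.12196383 -0.10842295 -0.08593996] Y [-0.14877355 -0.00223922  0.00637503] z [0.0951698  0.10969414 0.13282662]
```

View pics/c1.png

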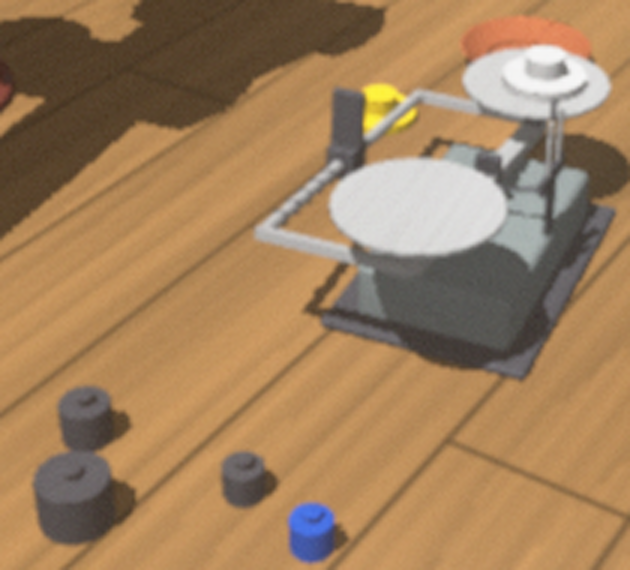

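The crop confirms the sizes. The 200 g weight is at crop (85,418), the 500 g at (75,495) and the 100 g at (243,478). The blue one at (312,532) is the decoy and is ignored. The flange on the left pan is the grey aluminium one, and the rider tab at (347,125) is near zero.

The scale's yaw is 9.2°, so I'll align the tool with the scale axes: tool x = scale x and tool y = scale −y. First I go above the 200 g weight at (0.4714,-0.2643).

jog_arm(plan=[[0,0,0,0,0,0.113,0.3],[0,0,0,0,0,0.114,0.3],[0.98,-0.87,0,0,0,0,0.3],[0.98,-0.87,0,0,0,0,0.3],[0.98,-0.87,0,0,0,0,0.3],[0.98,-0.87,0,0,0,0,0.3],[0.98,-0.87,0,0,0,0,0.3],[0.98,-0.87,0,0,0,0,0.3]], grip_force=30)

```text
t: 0.9
tool_pos: [0.3075, -0.4664, 0.2009]
tool_rot: [-3.131, -0.252, 0.001]
contact_force: [0.5, 0.0, -0.7]
opening: 0.0554
grip_force: 0.0
```

jog_arm(plan=[[0.98,-0.87,0.2,0,0,0,0.3],[0.98,-0.87,0.5,0,0,0,0.3],[0.98,-0.87,0.7,0,0,0,0.3],[0.98,-0.87,0.8,0,0,0,0.3],[0.98,-0.87,0.8,0,0,0,0.3],[0.98,-0.87,0.8,0,0,0,0.3],[0.98,-0.87,0.8,0,0,0,0.3],[0.98,-0.87,0.8,0,0,0,0.3]])

```text
t: 1.7
tool_pos: [0.4399, -0.3039, 0.0924]
tool_rot: [-3.131, -0.252, 0.001]
contact_force: [0.6, -0.3, -1.1]
opening: 0.0558
grip_force: 0.0
```

jog_arm(plan=[[0.98,-0.87,0.3,0,0,0,0.3],[0.6,-0.5,0.2,0,0,0,0.3],[0,0,0,0,0,0,0.3]])

```text
t: 2.0
tool_pos: [0.4668, -0.2715, 0.0826]
tool_rot: [-3.13, -0.256, 0.002]
contact_force: [0.1, 0.1, 0.6]
opening: 0.0557
grip_force: 0.0
```

jog_arm(plan=[[0.28,-0.32,0.6,0,0,0,0.3],[0,0,0.8,0,0,0,0.3],[0,0,0.8,0,0,0,0.3],[0,0,0.8,0,0,0,0.3],[0,0,0.6,0,0,0,0.3],[0,0,0.3,0,0,0,0.3],[0,0,0,0,0,0,0.3]])

```text
t: 2.7
tool_pos: [0.4701, -0.2654, 0.004]
tool_rot: [-3.13, -0.251, 0.003]
contact_force: [-0.3, 0.1, 0.4]
opening: 0.0553
grip_force: 0.0
```

jog_arm(plan=[[0,0,0,0,0,0,-0.5],[0,0,0,0,0,0,-0.5],[0,0,0,0,0,0,-0.5],[0,0,0,0,0,0,-0.5],[0,0,0,0,0,0,-0.5],[0,0,0,0,0,0,-0.5]], grip_force=30)

```text
t: 3.3
tool_pos: [0.4711, -0.2658, 0.0057]
tool_rot: [3.131, 0.252, 0.0]
contact_force: [0.7, 0.1, -0.3]
opening: 0.0214
grip_force: 0.0
```

The fingers closed to 21 mm with no grip force, so they missed the 35 mm weight. I'll look.

Run:
```python
from h import *
im,D=ctrl.get_image("scene"); np.save("s1.npy",im); np.save("s1D.npy",D)
w,_=ctrl.get_image("wrist")
a=cv2.resize(im[250:400,140:320,::-1],(480,400),interpolation=cv2.INTER_CUBIC)
cv2.imwrite("pics/c2.png",np.hstack([a,cv2.resize(w[...,::-1],(320,400)) ]))
W=cloud("scene",D)
for c0,r in (((.4714,-.2643),.03),((.5185,-.3257),.03)):
    near=np.hypot(W[...,0]-c0[0],W[...,1]-c0[1]);p=W[(near<r)&(W[...,2]>.005)]; print(p.min(0),p.max(0))
print(ctrl.get_obs()["opening"],ctrl.get_obs()["grip_force"],proj("scene",ctrl.get_obs()["tool_pos"]))
```

```text
[ 0.44833138 -0.29405522  0.00504823] [ 0.5012052  -0.23478753  0.35522366]
[ 0.488944   -0.35022732  0.00500935] [ 0.54334953 -0.30335084  0.13529979]
0.021406312748052075 0.0 [217.42878126 323.88280441]
```

View pics/c2.png

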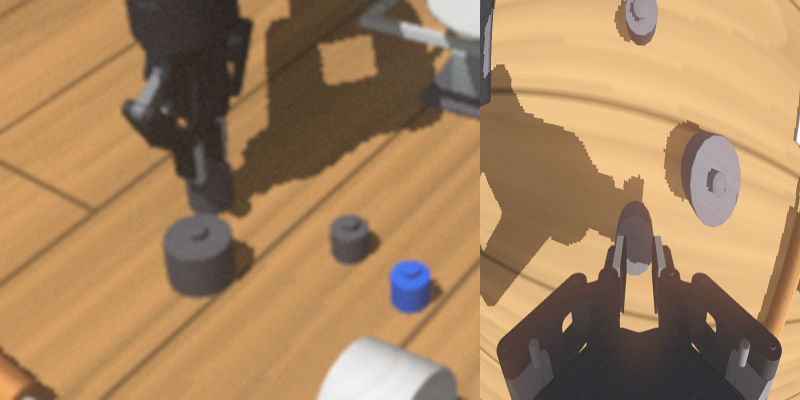

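```bash
cat >> h.py <<'E'
def wray(u,v,z,o=None):
    o=o or ctrl.get_obs(); c=ctrl.camera_info("wrist"); K=np.array(c["camera_matrix"]); T=np.array(c["T_tool_cam"])
    d=np.array([u-K[0,2],v-K[1,2]])/K[0,0]; th=np.hypot(*d); d=np.r_[d/th*np.sin(th),np.cos(th)]
    Rt=R.from_rotvec(o["tool_rot"]).as_matrix(); d=Rt@T[:3,:3]@d; p=Rt@T[:3,3]+o["tool_pos"]
    return p+d*(z-p[2])/d[2]
E
python3 - <<'E'
from h import *
print("500 btn",wray(474,221,.043),"100 btn",wray(322,14,.031))
for v in (243,250,280,330): print(v,wray(310,v,.03).round(4))
w,D=ctrl.get_image("wrist")
c=w[200:400,190:440,::-1]; cv2.imwrite("pics/c3.png",cv2.resize(c,None,fx=3,fy=3,interpolation=cv2.INTER_CUBIC))
print(ctrl.get_obs()["tool_pos"])
E
```

```text
500 btn [ 0.51840535 -0.32143368  0.043     ] 100 btn [ 0.58969875 -0.24884856  0.031     ]
243 [ 0.4956 -0.259   0.03  ]
250 [ 0.4926 -0.2595  0.03  ]
280 [ 0.4793 -0.2615  0.03  ]
330 [ 0.4551 -0.2652  0.03  ]
[ 0.47097791 -0.26580116  0.00554177]
```

View pics/c3.png

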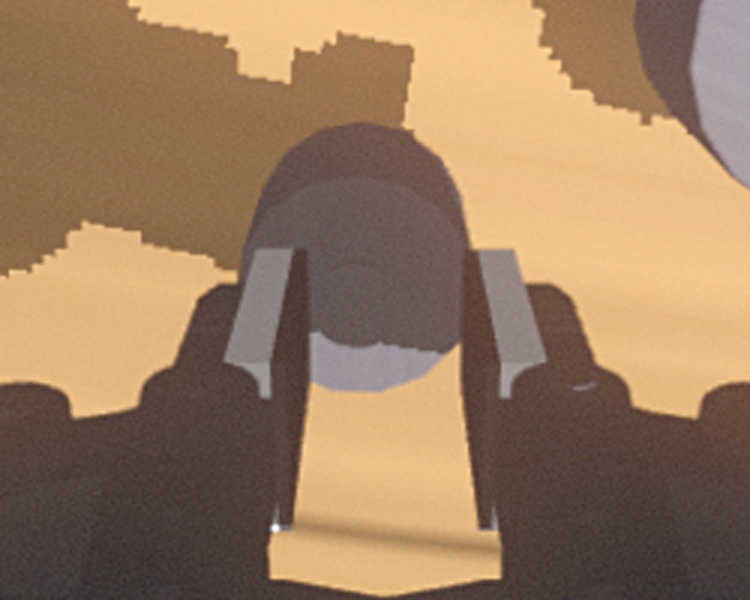

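The wrist crop shows the weight centred between the fingers, but the fingertips seem to overlap its top at crop (300,250) and (465,250). I'll check this with projection and depth.

Run:
```python
from h import *
o=ctrl.get_obs(); w,D=ctrl.get_image("wrist")
c=ctrl.camera_info("wrist");K=np.array(c["camera_matrix"]);T=np.array(c["T_tool_cam"])
def wproj(p): # tool pt
    q=np.linalg.inv(T)@np.r_[p,1]; r=np.hypot(q[0],q[1]); th=np.arctan2(r,q[2]); return K[0,2]+K[0,0]*th*q[0]/r, K[1,2]+K[0,0]*th*q[1]/r, q[2]
for p in ((.011,.0107,0),(.011,-.0107,0),(.011,.0107,-.02),(.011,.0107,-.04),(-.011,.0107,0)):
    u,v,z=wproj(p); print(p,"crop",((u-190)*3,(v-200)*3),z)
Rt=R.from_rotvec(o["tool_rot"]).as_matrix()
def pt(u,v):
    d=np.array([u-K[0,2],v-K[1,2]])/K[0,0]; th=np.hypot(*d); d=np.r_[d/th*np.tan(th),1]*D[v,u]; q=T[:3,:3]@d+T[:3,3]; return q,Rt@q+o["tool_pos"]
for cu,cv in ((360,220),(340,300),(330,365),(300,270),(472,270),(270,300),(505,300),(300,400),(480,420),(380,450),(360,150)):
    u,v=190+cu//3,200+cv//3; a,b=pt(u,v); print((cu,cv),"tool",a.round(4),"world",b.round(4))
```

```text
(0.011, 0.0107, 0) crop (np.float64(446.23343699299414), np.float64(173.62302704044367)) 0.18186791732600646
(0.011, -0.0107, 0) crop (np.float64(315.29139843153854), np.float64(173.77642495209108)) 0.1818709347110857
(0.011, 0.0107, -0.02) crop (np.float64(453.5392606829817), np.float64(215.4671806976184)) 0.16256233980138116
(0.011, 0.0107, -0.04) crop (np.float64(462.66511643572454), np.float64(268.1556801083242)) 0.14325676227675585
(-0.011, 0.0107, 0) crop (np.float64(444.0310923311893), np.float64(296.6569690276973)) 0.1876147902905775
(360, 220) tool [ 0.0123 -0.0029 -0.0249] world [ 0.4826 -0.261   0.0304]
(340, 300) tool [ 0.0024 -0.0058 -0.0308] world [ 0.4724 -0.2597  0.0364]
(330, 365) tool [-0.0107 -0.0076 -0.0249] world [ 0.4592 -0.2601  0.0305]
(300, 270) tool [ 0.0112 -0.0103 -0.041 ] world [ 0.4804 -0.2539  0.0466]
(472, 270) tool [ 0.0118  0.0116 -0.0426] world [ 0.4845 -0.2753  0.0481]
(270, 300) tool [ 0.0114 -0.0132 -0.0509] world [ 0.4801 -0.2509  0.0564]
(505, 300) tool [ 0.0117  0.0149 -0.0517] world [ 0.4849 -0.2786  0.0573]
(300, 400) tool [-0.0025 -0.01   -0.0505] world [ 0.4669 -0.2563  0.056 ]
(480, 420) tool [ 0.0037  0.0111 -0.0664] world [ 0.4764 -0.2761  0.0719]
(380, 450) tool [-0.0448 -0.0007  0.005 ] world [ 0.4267 -0.2723  0.0006]
(360, 150) tool [ 0.0668  0.0005 -0.1733] world [ 0.537  -0.2556  0.1788]
```

jog_arm(plan=[[0,0,0,0,0,0,0.3],[0,0,0,0,0,0,0.3],[0,0,0,0,0,0,0.3],[0,0,0,0,0,0,0.3]])

```text
t: 3.9
tool_pos: [0.471, -0.2658, 0.0055]
tool_rot: [-3.131, -0.252, -0.0]
contact_force: [-0.1, -0.0, -0.8]
opening: 0.0554
grip_force: 0.0
```

Run:
```python
from h import *
o=ctrl.get_obs(); print(o["tool_pos"],o["opening"]); w,D=ctrl.get_image("wrist"); s,DS=ctrl.get_image("scene"); Z,DZ=ctrl.get_image("side")
a=cv2.resize(w[200:400,190:440,::-1],(500,400)); b=cv2.resize(s[260:360,160:260,::-1],(300,300),interpolation=cv2.INTER_CUBIC); b=np.vstack([b,np.zeros((100,300,3),np.uint8)])
cv2.imwrite("pics/c4.png",np.hstack([a,b]))
W=cloud("scene",DS); Rt=R.from_rotvec(o["tool_rot"]).as_matrix(); L=(W-o["tool_pos"])@Rt
for sg in (1,-1):
    m=(abs(L[...,0])<.014)&(sg*L[...,1]>.024)&(sg*L[...,1]<.045)&(L[...,2]>-.08)&(L[...,2]<.002)
    print(sg,m.sum(),np.histogram(L[...,2][m],bins=np.arange(-.08,.004,.004))[0])
```

```text
[ 0.47097668 -0.26582615  0.00550534] 0.05539650840659012
1 163 [11  7 11 10 20 19 18 21 20 15  6  5  0  0  0  0  0  0  0  0]
-1 209 [23 12 26 21 17 20 18 16 18 14 17  7  0  0  0  0  0  0  0  0]
```

View pics/c4.png

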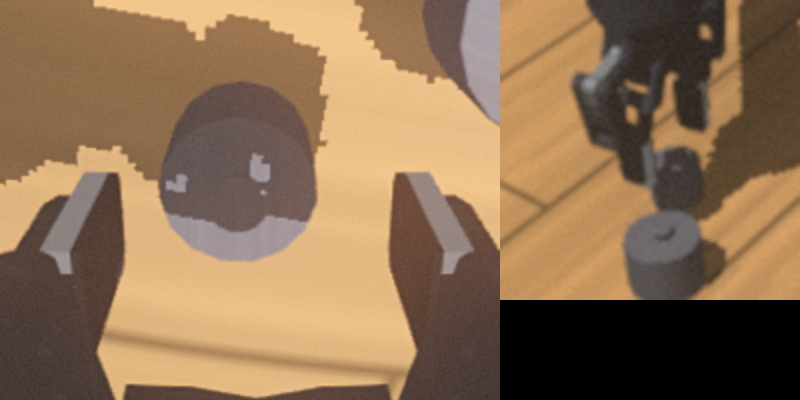

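The fingertips really end about 33 mm behind the reported TCP: in depth they stop at tool z ≈ −0.034, while the wrist and scene cameras agree on the weight's position. The first close therefore happened just above the weight, which is still standing and untouched. From here I count the real tip as TCP − 34 mm, and descend in stages with a force check.

jog_arm(plan=[[0,-0.12,0.4,0,0,0,0.3],[0,0,0.4,0,0,0,0.3],[0,0,0.4,0,0,0,0.3],[0,0,0,0,0,0,0.3]])

```text
t: 4.45
tool_pos: [0.4692, -0.2624, -0.0206]
tool_rot: [-3.129, -0.252, 0.004]
contact_force: [0.9, -0.6, -0.5]
opening: 0.0559
grip_force: 0.0
```

```bash
cat > tip.py <<'E'
from h import *
def tip(lo=.024,hi=.045):
    o=ctrl.get_obs(); s,D=ctrl.get_image("scene"); W=cloud("scene",D); Rt=R.from_rotvec(o["tool_rot"]).as_matrix(); L=(W-o["tool_pos"])@Rt
    for sg in (1,-1):
        m=(abs(L[...,0])<.014)&(sg*L[...,1]>lo)&(sg*L[...,1]<hi)&(L[...,2]>-.08)&(L[...,2]<.04)&(W[...,2]>.003)
        print("tip",sg,m.sum(),np.sort(W[...,2][m])[:8].round(4),np.sort(L[...,2][m])[-3:].round(4))
    print(o["tool_pos"].round(4),o["contact_force"].round(1),o["opening"],o["t"])
if __name__=="__main__": tip()
E
python3 tip.py
```

```text
tip 1 152 [0.0136 0.0143 0.0144 0.0151 0.0165 0.0171 0.0186 0.0188] [-0.0351 -0.035  -0.0344]
tip -1 188 [0.0137 0.0144 0.0144 0.016  0.0168 0.0171 0.0172 0.0174] [-0.035  -0.035  -0.0343]
[ 0.4692 -0.2624 -0.0206] [ 0.9 -0.6 -0.5] 0.05590273739743861 4.45
```

jog_arm(plan=[[0.05,0,0.25,0,0,0,0.3],[0,0,0.2,0,0,0,0.3],[0,0,0,0,0,0,0.3]])

```text
t: 4.8
tool_pos: [0.4712, -0.263, -0.0282]
tool_rot: [-3.131, -0.252, 0.001]
contact_force: [-0.4, 0.3, -0.2]
opening: 0.0554
grip_force: 0.0
```

jog_arm(plan=[[0,0,0,0,0,0,-0.5],[0,0,0,0,0,0,-0.5],[0,0,0,0,0,0,-0.5],[0,0,0,0,0,0,-0.5],[0,0,0,0,0,0,-0.5]], grip_force=30)

```text
t: 5.3
tool_pos: [0.4718, -0.2634, -0.0272]
tool_rot: [3.131, 0.252, 0.001]
contact_force: [0.1, 0.9, 1.2]
opening: 0.0332
grip_force: 30.2
```

The 200 g weight is gripped at 33 mm with 30 N. I'll carry it to the far half of the right pan.

jog_arm(plan=[[0,0,-0.5,0,0,0,-0.5],[0,0,-1,0,0,0,-0.5],[0,0,-1,0,0,0,-0.5],[0,0,-1,0,0,0,-0.5],[0.9,-0.75,-1,0,0,0,-0.5],[0.9,-0.75,-1,0,0,0,-0.5],[0.9,-0.75,-1,0,0,0,-0.5],[0.9,-0.75,-1,0,0,0,-0.5]])

```text
t: 6.1
tool_pos: [0.5331, -0.1917, 0.1234]
tool_rot: [-3.131, -0.252, 0.001]
contact_force: [0.5, 0.1, -2.5]
opening: 0.0332
grip_force: 30.2
```

jog_arm(plan=[[0.9,-0.75,-1,0,0,0,-0.5],[0.9,-0.75,0,0,0,0,-0.5],[0.9,-0.75,0,0,0,0,-0.5],[0.9,-0.75,0,0,0,0,-0.5],[0.9,-0.75,0,0,0,0,-0.5],[0.8,-0.7,0,0,0,0,-0.5],[0.4,-0.35,0,0,0,0,-0.5],[0,0,0,0,0,0,-0.5]])

```text
t: 6.9
tool_pos: [0.6304, -0.0788, 0.1424]
tool_rot: [-3.131, -0.254, 0.001]
contact_force: [0.2, -1.0, -0.8]
opening: 0.0334
grip_force: 30.2
```

Run:
```python
from h import *
o=ctrl.get_obs(); print(o["tool_pos"],o["opening"],o["grip_force"],o["contact_force"])
print("xy need (tool mm)", [1000*np.dot(np.array([.6385,-.0718])-o["tool_pos"][:2],e) for e in ((.987,.160),(.160,-.987))], "z", 1000*(o["tool_pos"][2]-.1098))
s,D=ctrl.get_image("scene"); W=cloud("scene",D); d=np.hypot(W[...,0]-o["tool_pos"][0],W[...,1]-o["tool_pos"][1]); z=W[...,2]
m=(d<.025)&(z>.142)&(z<.24);print(np.histogram(z[m],bins=np.arange(.14,.241,.005)))
Z,D2=ctrl.get_image("side"); W2=cloud("side",D2); d=np.hypot(W2[...,0]-o["tool_pos"][0],W2[...,1]-o["tool_pos"][1]); z=W2[...,2]
m=(d<.025)&(z>.142)&(z<.24);print(np.histogram(z[m],bins=np.arange(.14,.241,.005))[0])
for n,w in (("scene",W),("side",W2)):
    d=np.hypot(w[...,0]-.6138,w[...,1]+.0758); z=w[...,2]; m=(d<.055)&(z>.10)&(z<.145); print(n,"pan z",np.median(z[m]),m.sum())
```

```text
[ 0.63038892 -0.07875168  0.14239559] 0.03335837486521255 30.176349878311157 [ 0.19135527 -0.96993256 -0.76775196]
xy need (tool mm) [np.float64(9.11790307450536), np.float64(-5.563534083785401)] z 32.59558905469052
(array([ 0,  0,  0,  0,  0,  2, 19, 20, 16, 15, 26, 58, 22, 21, 14, 12, 13,
       11,  8, 12]), array([0.14 , 0.145, 0.15 , 0.155, 0.16 , 0.165, 0.17 , 0.175, 0.18 ,
       0.185, 0.19 , 0.195, 0.2  , 0.205, 0.21 , 0.215, 0.22 , 0.225,
       0.23 , 0.235, 0.24 ]))
[ 0  0  0  0  0  4 20 28 27 26 34 82 31 37 16 18 33 15  8 10]
scene pan z 0.13507907231170393 1157
side pan z 0.1346708893900721 1120
```

jog_arm(plan=[[0.4,-0.25,0,0,0,0,-0.5],[0,0,0.5,0,0,0,-0.5],[0,0,0.5,0,0,0,-0.5],[0,0,0.3,0,0,0,-0.5],[0,0,0.15,0,0,0,-0.5],[0,0,0.1,0,0,0,-0.5],[0,0,0,0,0,0,-0.5]])

```text
t: 7.7
tool_pos: [0.6372, -0.0734, 0.1112]
tool_rot: [-3.131, -0.252, 0.001]
contact_force: [-0.4, -0.2, -2.9]
opening: 0.0333
grip_force: 30.2
```

Run:
```python
from h import *
o=ctrl.get_obs(); print(o["tool_pos"],o["contact_force"])
for n in ("scene","side"):
    s,D=ctrl.get_image(n); W=cloud(n,D); d=np.hypot(W[...,0]-o["tool_pos"][0],W[...,1]-o["tool_pos"][1]); z=W[...,2]
    m=(d<.020)&(z>.128)&(z<.24);print(np.histogram(z[m],bins=np.arange(.128,.16,.002))[0])
```

```text
[ 0.63720404 -0.07339434  0.11120832] [-0.39539691 -0.19637178 -2.93241792]
[ 0  0  9 24  5  3  5  7  3  6  5  6  6  4  6]
[ 0  0 12 24  8  8  6  4 10  5  9  8  9 10 10]
```

jog_arm(plan=[[0,0,0.05,0,0,0,-0.5],[0,0,0.05,0,0,0,-0.5],[0,0,0,0,0,0,-0.5]])

```text
t: 8.1
tool_pos: [0.6373, -0.0733, 0.1095]
tool_rot: [3.131, 0.252, 0.0]
contact_force: [-0.3, 0.1, -1.6]
opening: 0.0328
grip_force: 30.2
```

jog_arm(plan=[[0,0,0.04,0,0,0,-0.5],[0,0,0,0,0,0,-0.5]])

```text
t: 8.3
tool_pos: [0.6373, -0.0733, 0.1086]
tool_rot: [-3.131, -0.252, 0.0]
contact_force: [-0.5, 0.2, -2.3]
opening: 0.0332
grip_force: 30.2
```

jog_arm(plan=[[0,0,0.04,0,0,0,-0.5],[0,0,0,0,0,0,-0.5],[0,0,0,0,0,0,-0.1],[0,0,0,0,0,0,0.1],[0,0,0,0,0,0,0.3],[0,0,0,0,0,0,0.3]])

```text
t: 8.9
tool_pos: [0.6375, -0.0734, 0.1081]
tool_rot: [3.131, 0.252, 0.001]
contact_force: [0.9, 0.2, -0.3]
opening: 0.0557
grip_force: 0.0
```

jog_arm(plan=[[0,0,-0.3,0,0,0,0.3],[0,0,-0.8,0,0,0,0.3],[0,0,-1,0,0,0,0.3],[-0.6,0.4,-0.8,0,0,0,0.3],[-0.9,0.95,0,0,0,0,0.3],[-0.9,0.95,0,0,0,0,0.3],[-0.9,0.95,0,0,0,0,0.3],[-0.9,0.95,0,0,0,0,0.3]])

```text
t: 9.7
tool_pos: [0.5678, -0.1707, 0.1679]
tool_rot: [3.13, 0.252, 0.003]
contact_force: [0.6, -0.7, 0.8]
opening: 0.0555
grip_force: 0.0
```

```bash
cat > beam.py <<'E'
from m import *
PR=np.array([.6138,-.0758]);PL=np.array([.5727,.1786])
def beam(save=None):
    out=[]
    for n in ("scene","side"):
        im,D=ctrl.get_image(n); W=cloud(n,D); z=W[...,2]
        if save: cv2.imwrite(f"pics/{save}_{n}.png",im[...,::-1])
        r=[]
        for P in (PR,PL):
            d=np.hypot(W[...,0]-P[0],W[...,1]-P[1]); m=(d<.058)&(z>.098)&(z<.142)
            zz=z[m]
            if len(zz)<40: r.append(np.nan); continue
            h,e=np.histogram(zz,bins=np.arange(.098,.143,.001)); k=e[np.argmax(np.convolve(h,[1,1,1],"same"))]+.0005
            r.append(np.median(zz[abs(zz-k)<.003]))
        out.append((r[0],r[1],(r[0]-r[1])/.26)); 
        # weight tops on pan
        d=np.hypot(W[...,0]-PR[0],W[...,1]-PR[1]); q=W[(d<.06)&(z>r[0]+.012)&(z<r[0]+.042)]
        if len(q)>20: print(n,"on pan",len(q),q.min(0).round(3),q.max(0).round(3))
        # rider tab
        d=W[...,:2]-[.593,.0515]; c,s=np.cos(.1602),np.sin(.1602); X=d@[c,s];Y=d@[-s,c]
        m=(z>.10)&(z<.138)&(abs(X+.11)<.016)&(Y<.03)&(Y>-.14)
        if m.sum()>10: print(n,"tab",m.sum(),"Y",np.percentile(Y[m],[3,50,97]).round(4),"X",np.percentile(X[m],[3,97]).round(4))
    for o in out: print("zR %.4f zL %.4f ang %.4f"%o)
    print("t",ctrl.get_obs()["t"],ctrl.get_obs()["tool_pos"])
if __name__=="__main__":
    import sys; beam(sys.argv[1] if len(sys.argv)>1 else None)
E
python3 beam.py
```

```text
scene on pan 259 [ 0.621 -0.094  0.147] [ 0.655 -0.056  0.174]
scene tab 158 Y [-0.0068 -0.0027  0.0025] X [-0.1231 -0.0982]
side on pan 96 [ 0.622 -0.093  0.147] [ 0.643 -0.064  0.173]
side tab 139 Y [-0.0049 -0.0009  0.0061] X [-0.1224 -0.0977]
zR 0.1351 zL 0.1036 ang 0.1208
zR 0.1347 zL 0.1036 ang 0.1194
t 9.8 [ 0.56721084 -0.1719979   0.16775858]
```

The 200 g weight stands on the pan and the beam is still at the left stop, so the remainder is over 38 g. Next I fetch the 100 g weight.

jog_arm(plan=[[0.2,0.9,0,0,0,0,0.2],[0.2,0.9,0.5,0,0,0,0.2],[0.2,0.9,1,0,0,0,0.2],[0.05,0.8,1,0,0,0,0.2],[0,0.55,1,0,0,0,0.2],[0,0,1,0,0,0,0.2],[0,0,1,0,0,0,0.2],[0,0,0.5,0,0,0,0.2]])

```text
t: 10.6
tool_pos: [0.5936, -0.2473, 0.044]
tool_rot: [-3.13, -0.253, 0.003]
contact_force: [-0.5, 0.5, -0.9]
opening: 0.0513
grip_force: 0.0
```

jog_arm(plan=[[0,0,0,0,0,0,0.2],[0,0,0,0,0,0,0.2]])

```text
t: 10.8
tool_pos: [0.5945, -0.2478, 0.0468]
tool_rot: [3.131, 0.253, 0.002]
contact_force: [0.4, -0.5, 0.9]
opening: 0.0513
grip_force: 0.0
```

Run:
```python
from h import *
o=ctrl.get_obs(); w,D=ctrl.get_image("wrist")
np.save("w1.npy",w); cv2.imwrite("pics/c5.png",w[120:400,150:490,::-1])
print(o["tool_pos"],[1000*np.dot(np.array([.5925,-.25])-o["tool_pos"][:2],e) for e in ((.987,.160),(.160,-.987))],o["contact_force"])
```

```text
[ 0.59453299 -0.24780539  0.04676699] [np.float64(-2.3576947397095016), np.float64(1.8407993127725542)] [ 0.42534744 -0.49814491  0.91104997]
```

View pics/c5.png

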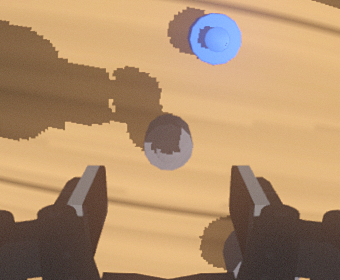

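The dark 100 g weight at crop (168,140) is centred between the fingers. The blue decoy at (215,38) is clear of them.

jog_arm(plan=[[-0.12,0.06,0.6,0,0,0,0.2],[0,0,0.8,0,0,0,0.2],[0,0,0.8,0,0,0,0.2],[0,0,0.7,0,0,0,0.2],[0,0,0.5,0,0,0,0.2],[0,0,0.3,0,0,0,0.2],[0,0,0.08,0,0,0,0.2],[0,0,0,0,0,0,0.2]])

```text
t: 11.65
tool_pos: [0.5916, -0.2492, -0.0297]
tool_rot: [3.131, 0.252, 0.0]
contact_force: [0.6, -0.4, 0.1]
opening: 0.0514
grip_force: 0.0
```

jog_arm(plan=[[0,0,0,0,0,0,-0.7],[0,0,0,0,0,0,-0.7],[0,0,0,0,0,0,-0.7],[0,0,0,0,0,0,-0.7],[0,0,0,0,0,0,-0.7],[0,0,0,0,0,0,-0.7]], grip_force=25)

```text
t: 12.25
tool_pos: [0.5922, -0.2496, -0.0286]
tool_rot: [3.131, 0.252, 0.002]
contact_force: [-0.4, 1.1, 5.9]
opening: 0.0262
grip_force: 25.0
```

jog_arm(plan=[[0,0,-0.5,0,0,0,-0.7],[0,0,-1,0,0,0,-0.7],[0,0,-1,0,0,0,-0.7],[0,0,-1,0,0,0,-0.7],[0.1,-0.6,-1,0,0,0,-0.7],[0.1,-0.9,-1,0,0,0,-0.7],[0.1,-0.9,-1,0,0,0,-0.7],[0.1,-0.9,-1,0,0,0,-0.7]])

```text
t: 13.05
tool_pos: [0.5879, -0.1818, 0.1204]
tool_rot: [-3.131, -0.251, 0.002]
contact_force: [-1.0, 0.8, -1.4]
opening: 0.0261
grip_force: 24.8
```

jog_arm(plan=[[0.1,-0.9,-0.8,0,0,0,-0.7],[0.1,-0.9,0,0,0,0,-0.7],[0.1,-0.9,0,0,0,0,-0.7],[0.1,-0.9,0,0,0,0,-0.7],[0,-0.9,0,0,0,0,-0.7],[0,-0.4,0,0,0,0,-0.7],[0,0,0,0,0,0,-0.7],[0,0,0,0,0,0,-0.7]])

```text
t: 13.85
tool_pos: [0.581, -0.0848, 0.1361]
tool_rot: [3.131, 0.252, -0.0]
contact_force: [0.3, 1.0, -0.8]
opening: 0.0259
grip_force: 24.8
```

Run:
```python
from h import *
o=ctrl.get_obs(); print(o["tool_pos"],o["opening"],o["grip_force"],o["contact_force"])
print("need mm", [1000*np.dot(np.array([.5812,-.0811])-o["tool_pos"][:2],e) for e in ((.987,.160),(.160,-.987))])
Rt=R.from_rotvec(o["tool_rot"]).as_matrix()
for n in ("scene","side"):
    s,D=ctrl.get_image(n); W=cloud(n,D); L=(W-o["tool_pos"])@Rt; z=W[...,2]; d=np.hypot(L[...,0],L[...,1])
    print(n,"low z under tool",np.sort(z[(d<.016)&(z>.14)])[:6].round(4))
    m=(abs(L[...,0])>.025)&(abs(L[...,0])<.045)&(abs(L[...,1])<.045)&(z>.18)
    print("body",L[...,2][m].max() if m.any() else None, np.histogram(L[...,2][m],bins=np.arange(-.16,0,.02))[0])
```

```text
[ 0.5810099  -0.08480737  0.13611808] 0.02594605879298848 24.765285551548004 [ 0.29244967  0.95142388 -0.79748893]
need mm [np.float64(0.780811907080921), np.float64(-3.6287534320991606)]
scene low z under tool [0.1634 0.1661 0.1666 0.1671 0.1673 0.1674]
body -0.1568126557297275 [10  0  0  0  0  0  0]
side low z under tool [0.1642 0.1651 0.1651 0.1656 0.1656 0.1658]
body -0.15687978174478498 [8 0 0 0 0 0 0]
```

jog_arm(plan=[[0,-0.15,0.4,0,0,0,-0.7],[0,0,0.5,0,0,0,-0.7],[0,0,0.3,0,0,0,-0.7],[0,0,0.1,0,0,0,-0.7],[0,0,0.05,0,0,0,-0.7],[0,0,0,0,0,0,-0.7],[0,0,0,0,0,0,-0.7]])

```text
t: 14.65
tool_pos: [0.5809, -0.0818, 0.1097]
tool_rot: [3.131, 0.252, 0.001]
contact_force: [0.0, -0.3, -1.2]
opening: 0.0259
grip_force: 24.8
```

jog_arm(plan=[[0,0,0.05,0,0,0,-0.7],[0,0,0.05,0,0,0,-0.7],[0,0,0,0,0,0,-0.7]])

```text
t: 14.95
tool_pos: [0.5805, -0.0817, 0.1072]
tool_rot: [-3.131, -0.252, 0.0]
contact_force: [0.3, 0.5, -1.3]
opening: 0.0265
grip_force: 24.8
```

jog_arm(plan=[[0,0,0.03,0,0,0,-0.7],[0,0,0,0,0,0,-0.7]])

```text
t: 15.15
tool_pos: [0.5806, -0.0818, 0.1069]
tool_rot: [3.131, 0.252, 0.0]
contact_force: [-0.6, -0.5, 0.6]
opening: 0.0258
grip_force: 24.8
```

Contact is light. I'll release, rise and read the beam.

jog_arm(plan=[[0,0,0,0,0,0,-0.3],[0,0,0,0,0,0,-0.1],[0,0,0,0,0,0,0.1],[0,0,0,0,0,0,0.2],[0,0,-0.3,0,0,0,0.2],[0,0,-0.9,0,0,0,0.2],[0,0,-1,0,0,0,0.2],[0,0,-1,0,0,0,0.2]])

```text
t: 15.95
tool_pos: [0.5805, -0.0817, 0.1717]
tool_rot: [3.131, 0.252, -0.0]
contact_force: [-0.0, 0.8, 0.1]
opening: 0.0513
grip_force: 0.0
```

jog_arm(plan=[[-0.6,0,-0.5,0,0,0,-0.5],[-0.9,-0.3,0,0,0,0,-1],[-0.9,-0.6,0,0,0,0,-1],[-0.9,-0.9,0,0,0,0,-1],[-0.9,-0.9,0,0,0,0,-1],[0,-0.9,0,0,0,0,-1],[0,-0.9,0,0,0,0,-1],[0,-0.9,0,0,0,0,-1]])

```text
t: 16.75
tool_pos: [0.4803, 0.0121, 0.1815]
tool_rot: [3.131, 0.251, 0.002]
contact_force: [0.9, 0.6, 0.0]
opening: 0.0003
grip_force: 0.0
```

```bash
python3 beam.py b1
```

```text
scene on pan 404 [ 0.568 -0.099  0.147] [ 0.655 -0.057  0.174]
scene tab 156 Y [-0.0068 -0.0027  0.0026] X [-0.1234 -0.0982]
side on pan 325 [ 0.568 -0.097  0.147] [ 0.654 -0.057  0.172]
side tab 137 Y [-0.0043 -0.0006  0.0057] X [-0.1222 -0.0975]
zR 0.1351 zL 0.1036 ang 0.1213
zR 0.1347 zL 0.1035 ang 0.1199
t 16.85 [0.48020932 0.01284561 0.18131134]
```

The beam is still at the left stop with 300 g on the pan, so the flange is over 338 g and both weights are needed. The rider makes up the rest. I'll position the closed fingers on the zero side of the tab.

jog_arm(plan=[[0.37,-0.9,0,0,0,0,-1],[0,-0.9,0,0,0,0,-1],[0,-0.9,0,0,0,0,-1],[0,0,0.8,0,0,0,-1],[0,0,1,0,0,0,-1],[0,0,1,0,0,0,-1],[0,0,0.8,0,0,0,-1],[0,0,0,0,0,0,-1]])

```text
t: 17.65
tool_pos: [0.4767, 0.065, 0.105]
tool_rot: [-3.131, -0.251, 0.01]
contact_force: [-0.2, 0.5, -0.2]
opening: -0.0001
grip_force: 0.0
```

Run:
```python
from h import *
o=ctrl.get_obs(); d=o["tool_pos"][:2]-[.593,.0515]; c,s=np.cos(.1602),np.sin(.1602); print(o["tool_pos"],"X",d@[c,s],"Y",d@[-s,c])
Rt=R.from_rotvec(o["tool_rot"]).as_matrix(); tx=(d@[c,s])
for n in ("scene","side"):
    im,D=ctrl.get_image(n); W=cloud(n,D); dd=W[...,:2]-[.593,.0515]; X=dd@[c,s];Y=dd@[-s,c];z=W[...,2]
    m=(abs(X+.11)<.018)&(Y>.012)&(Y<.07)&(z>.095)&(z<.2)
    print(n,m.sum(),"lowest",np.sort(z[m])[:5].round(4))
    for a in np.arange(.11,.2,.015):
        k=m&(z>=a)&(z<a+.015); 
        if k.sum()>3: print(a.round(3),"Y",Y[k].min().round(4),Y[k].max().round(4),"X",X[k].min().round(4),X[k].max().round(4))
    cv2.imwrite(f"pics/r_{n}.png",im[...,::-1])
    k=(abs(X+.11)<.016)&(Y<.012)&(Y>-.02)&(z>.1)&(z<.136); print("tab Y",np.percentile(Y[k],[3,97]),"ztop",z[k].max())
a=cv2.imread("pics/r_scene.png")[150:270,260:400]; b=cv2.imread("pics/r_side.png")[120:290,200:380]
cv2.imwrite("pics/c6.png",np.hstack([cv2.resize(a,(400,343)),cv2.resize(b,(363,343))]))
```

```text
[0.47670211 0.06499764 0.10504311] X -0.11265566009738989 Y 0.03187614362536472
scene 235 lowest [0.1341 0.1345 0.1346 0.135  0.1356]
0.125 Y 0.0208 0.0367 X -0.1221 -0.1017
0.14 Y 0.0137 0.0392 X -0.1204 -0.1012
0.155 Y 0.0132 0.0373 X -0.1198 -0.1013
0.17 Y 0.0148 0.0635 X -0.1194 -0.099
0.185 Y 0.0126 0.0683 X -0.1101 -0.0962
tab Y [-0.00680177  0.0035676 ] ztop 0.13435147205210166
side 220 lowest [0.1356 0.1378 0.138  0.1384 0.1385]
0.125 Y 0.0236 0.0331 X -0.1188 -0.1002
0.14 Y 0.0157 0.0402 X -0.1218 -0.1016
0.155 Y 0.0167 0.0382 X -0.1218 -0.1039
0.17 Y 0.0171 0.0577 X -0.1237 -0.101
0.185 Y 0.0144 0.069 X -0.1242 -0.1018
tab Y [-0.00438471  0.00671744] ztop 0.13434875570687502
```

View pics/c6.png

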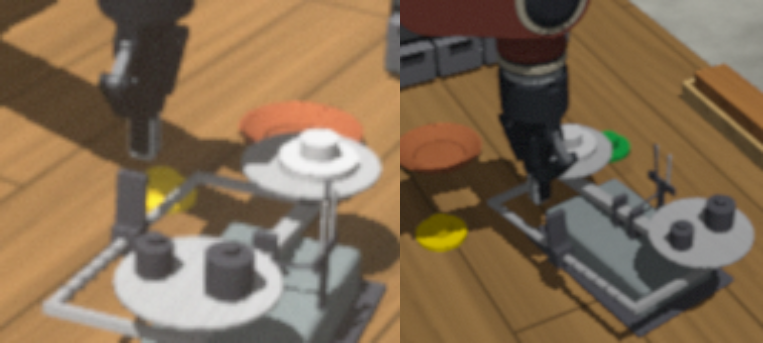

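Both weights stand upright on the pan at left-image (155,255) and (230,270). The closed fingers are at (143,140), on the zero side of the tab at (130,200). I'll lower them and start pushing slowly.

jog_arm(plan=[[0.12,-0.2,0.4,0,0,0,-1],[0,0,0.5,0,0,0,-1],[0,0,0.4,0,0,0,-1],[0,0,0.1,0,0,0,-1],[0,0.2,0,0,0,0,-1],[0,0.2,0,0,0,0,-1],[0,0.1,0,0,0,0,-1],[0,0.1,0,0,0,0,-1]])

```text
t: 18.55
tool_pos: [0.4831, 0.0581, 0.0812]
tool_rot: [3.131, 0.251, 0.001]
contact_force: [0.6, -1.0, 0.7]
opening: -0.0001
grip_force: 0.0
```

jog_arm(plan=[[0,0.1,0,0,0,0,-1],[0,0.1,0,0,0,0,-1],[0,0.1,0,0,0,0,-1],[0,0.1,0,0,0,0,-1],[0,0.1,0,0,0,0,-1],[0,0.1,0,0,0,0,-1],[0,0.1,0,0,0,0,-1],[0,0.1,0,0,0,0,-1]])

```text
t: 19.35
tool_pos: [0.4854, 0.0425, 0.0806]
tool_rot: [-3.131, -0.252, -0.001]
contact_force: [0.6, 2.5, 0.5]
opening: -0.0001
grip_force: 1.2
```

```bash
cat > tab.py <<'E'
from h import *
def tab():
    o=ctrl.get_obs(); d=o["tool_pos"][:2]-[.593,.0515]; c,s=np.cos(.1602),np.sin(.1602); print(o["tool_pos"].round(4),"TCP X %.4f Y %.4f"%(d@[c,s],d@[-s,c]),"F along -Y %.1f"%(o["contact_force"][:2]@[s,-c]),o["contact_force"].round(1))
    for n in ("scene","side"):
        im,D=ctrl.get_image(n); W=cloud(n,D); dd=W[...,:2]-[.593,.0515]; X=dd@[c,s];Y=dd@[-s,c];z=W[...,2]
        k=(abs(X+.11)<.016)&(Y<.03)&(Y>-.14)&(z>.092)&(z<.136); 
        h,e=np.histogram(Y[k],bins=np.arange(-.14,.031,.002)); print(n,"Y lo",np.percentile(Y[k],[1,3,10,50]).round(4))
tab()
E
python3 tab.py
```

```text
[0.4854 0.0425 0.0806] TCP X -0.1076 Y 0.0083 F along -Y -2.3 [0.6 2.5 0.5]
scene Y lo [-0.0171 -0.0164 -0.0159 -0.0128]
side Y lo [-0.0158 -0.0153 -0.0139 -0.0113]
```

The rider moves with about 2.5 N. I'll push about 22 mm further, back off, and read the beam.

jog_arm(plan=[[0,0.15,0,0,0,0,-1],[0,0.15,0,0,0,0,-1],[0,0.15,0,0,0,0,-1],[0,0.15,0,0,0,0,-1],[0,0.15,0,0,0,0,-1],[0,0.15,0,0,0,0,-1],[0,0.1,0,0,0,0,-1],[0,0.1,0,0,0,0,-1]])

```text
t: 20.25
tool_pos: [0.4884, 0.0207, 0.0804]
tool_rot: [-3.131, -0.252, 0.002]
contact_force: [-0.7, 2.8, -2.4]
opening: -0.0002
grip_force: 1.2
```

jog_arm(plan=[[0,-0.1,0,0,0,0,-1],[0,-0.4,0,0,0,0,-1],[0,0,0,0,0,0,-1],[0,0,0,0,0,0,-1],[0,0,0,0,0,0,-1],[0,0,0,0,0,0,-1],[0,0,0,0,0,0,-1],[0,0,0,0,0,0,-1]])

```text
t: 21.05
tool_pos: [0.4872, 0.0307, 0.0807]
tool_rot: [3.131, 0.252, -0.0]
contact_force: [0.3, -0.3, -0.1]
opening: -0.0002
grip_force: 0.0
```

```bash
python3 tab.py; python3 beam.py | grep ang
```

```text
[0.4872 0.0307 0.0807] TCP X -0.1078 Y -0.0036 F along -Y 0.3 [ 0.3 -0.3 -0.1]
scene Y lo [-0.1381 -0.1296 -0.1023 -0.0305]
side Y lo [-0.1376 -0.1343 -0.1162 -0.0286]
zR 0.1351 zL 0.1036 ang 0.1212
zR 0.1347 zL 0.1037 ang 0.1192
```

jog_arm(plan=[[0,0.2,0,0,0,0,-1],[0,0.2,0,0,0,0,-1],[0,0.1,0,0,0,0,-1],[0,0.1,0,0,0,0,-1],[0,0.15,0,0,0,0,-1],[0,0.15,0,0,0,0,-1],[0,0.15,0,0,0,0,-1],[0,0.15,0,0,0,0,-1]])

```text
t: 22.05
tool_pos: [0.4909, 0.0069, 0.0806]
tool_rot: [-3.131, -0.252, 0.001]
contact_force: [-1.1, 2.8, -2.0]
opening: 0.0002
grip_force: 1.2
```

jog_arm(plan=[[0,0.15,0,0,0,0,-1],[0,0.15,0,0,0,0,-1],[0,0.15,0,0,0,0,-1],[0,0.15,0,0,0,0,-1],[0,0.15,0,0,0,0,-1],[0,0.1,0,0,0,0,-1],[0,0,0,0,0,0,-1]])

```text
t: 22.75
tool_pos: [0.4939, -0.0101, 0.0808]
tool_rot: [3.131, 0.251, 0.0]
contact_force: [-1.8, 1.0, -0.3]
opening: -0.0001
grip_force: 0.7
```

jog_arm(plan=[[0,-0.1,0,0,0,0,-1],[0,-0.4,0,0,0,0,-1],[0,0,0,0,0,0,-1],[0,0,0,0,0,0,-1],[0,0,0,0,0,0,-1],[0,0,0,0,0,0,-1],[0,0,0,0,0,0,-1],[0,0,0,0,0,0,-1]])

```text
t: 23.55
tool_pos: [0.4922, 0.0001, 0.0807]
tool_rot: [3.131, 0.252, 0.0]
contact_force: [0.2, -0.2, -0.0]
opening: -0.0001
grip_force: 0.0
```

jog_arm(plan=[[0,0,0,0,0,0,-1],[0,0,0,0,0,0,-1],[0,0,0,0,0,0,-1],[0,0,0,0,0,0,-1],[0,0,0,0,0,0,-1]])

```text
t: 24.05
tool_pos: [0.4921, 0.0002, 0.0807]
tool_rot: [-3.131, -0.252, 0.0]
contact_force: [0.1, 0.2, -0.3]
opening: -0.0001
grip_force: 0.0
```

```bash
python3 tab.py; python3 beam.py | grep ang
```

```text
[4.921e-01 2.000e-04 8.070e-02] TCP X -0.1078 Y -0.0346 F along -Y -0.2 [ 0.1  0.2 -0.3]
scene Y lo [-0.0757 -0.0706 -0.0668 -0.0634]
side Y lo [-0.0731 -0.0699 -0.0647 -0.0616]
zR 0.1278 zL 0.1108 ang 0.0656
zR 0.1274 zL 0.1105 ang 0.0653
```

The beam is off its stop at 0.0654 rad, so about 20.4 g is left. I'll push about 18 mm, re-read, and then trim.

jog_arm(plan=[[0,0.2,0,0,0,0,-1],[0,0.2,0,0,0,0,-1],[0,0.1,0,0,0,0,-1],[0,0.1,0,0,0,0,-1],[0,0.15,0,0,0,0,-1],[0,0.15,0,0,0,0,-1],[0,0.15,0,0,0,0,-1],[0,0.15,0,0,0,0,-1]])

```text
t: 25.05
tool_pos: [0.4958, -0.0238, 0.0806]
tool_rot: [-3.131, -0.252, 0.001]
contact_force: [-2.0, 1.9, -1.2]
opening: -0.0001
grip_force: 1.2
```

jog_arm(plan=[[0,0.1,0,0,0,0,-1],[0,0.1,0,0,0,0,-1],[0,0,0,0,0,0,-1],[0,0,0,0,0,0,-1]])

```text
t: 25.45
tool_pos: [0.4971, -0.0279, 0.0811]
tool_rot: [3.131, 0.252, 0.002]
contact_force: [-0.4, 0.4, -1.1]
opening: -0.0
grip_force: 0.4
```

jog_arm(plan=[[0,-0.1,0,0,0,0,-1],[0,-0.4,0,0,0,0,-1],[0,0,0,0,0,0,-1],[0,0,0,0,0,0,-1],[0,0,0,0,0,0,-1],[0,0,0,0,0,0,-1],[0,0,0,0,0,0,-1],[0,0,0,0,0,0,-1]])

```text
t: 26.25
tool_pos: [0.495, -0.0177, 0.0807]
tool_rot: [3.131, 0.252, 0.0]
contact_force: [1.0, -0.2, 0.1]
opening: -0.0001
grip_force: 0.0
```

jog_arm(plan=[[0,0,0,0,0,0,-1],[0,0,0,0,0,0,-1],[0,0,0,0,0,0,-1],[0,0,0,0,0,0,-1],[0,0,0,0,0,0,-1],[0,0,0,0,0,0,-1]])

```text
t: 26.85
tool_pos: [0.495, -0.0176, 0.0807]
tool_rot: [-3.131, -0.252, -0.0]
contact_force: [0.2, 0.4, 0.1]
opening: -0.0002
grip_force: 0.0
```

```bash
python3 tab.py; for i in 1 2 3; do python3 beam.py | grep ang; done
```

```text
[ 0.495  -0.0176  0.0807] TCP X -0.1077 Y -0.0526 F along -Y -0.3 [0.2 0.4 0.1]
scene Y lo [-0.088  -0.0873 -0.0864 -0.0834]
side Y lo [-0.0859 -0.0851 -0.084  -0.0813]
zR 0.1200 zL 0.1187 ang 0.0047
zR 0.1196 zL 0.1189 ang 0.0025
zR 0.1199 zL 0.1187 ang 0.0048
zR 0.1196 zL 0.1187 ang 0.0031
zR 0.1200 zL 0.1186 ang 0.0053
zR 0.1196 zL 0.1188 ang 0.0032
```

About 1.0 g is left after correcting for the known readings at the stop. I'll push 1 mm more.

jog_arm(plan=[[0,0.15,0,0,0,0,-1],[0,0.1,0,0,0,0,-1],[0,0.1,0,0,0,0,-1],[0,0.1,0,0,0,0,-1],[0,0.1,0,0,0,0,-1],[0,0,0,0,0,0,-1],[0,0,0,0,0,0,-1]])

```text
t: 27.95
tool_pos: [0.4967, -0.0287, 0.0807]
tool_rot: [3.131, 0.252, -0.0]
contact_force: [-0.3, 0.5, 0.2]
opening: 0.0002
grip_force: 0.1
```

jog_arm(plan=[[0,-0.1,0,0,0,0,-1],[0,-0.4,0,0,0,0,-1],[0,0,0,0,0,0,-1],[0,0,0,0,0,0,-1],[0,0,0,0,0,0,-1],[0,0,0,0,0,0,-1],[0,0,0,0,0,0,-1],[0,0,0,0,0,0,-1]])

```text
t: 28.75
tool_pos: [0.4952, -0.0186, 0.0807]
tool_rot: [-3.131, -0.252, 0.0]
contact_force: [-0.3, -0.7, 0.4]
opening: 0.0001
grip_force: 0.0
```

jog_arm(plan=[[0,0,0,0,0,0,-1],[0,0,0,0,0,0,-1],[0,0,0,0,0,0,-1],[0,0,0,0,0,0,-1],[0,0,0,0,0,0,-1],[0,0,0,0,0,0,-1]])

```text
t: 29.35
tool_pos: [0.4952, -0.0186, 0.0807]
tool_rot: [3.131, 0.252, 0.0]
contact_force: [0.2, -0.1, -0.9]
opening: -0.0001
grip_force: 0.0
```

```bash
python3 tab.py; for i in 1 2 3; do python3 beam.py f$i | grep ang; done
python3 - <<'E'
from h import *
a=cv2.imread("pics/f1_scene.png")[180:280,300:400]; b=cv2.imread("pics/f1_side.png")[180:240,300:360]
cv2.imwrite("pics/c7.png",np.hstack([cv2.resize(a,(400,400),interpolation=2),cv2.resize(b,(400,400),interpolation=2)]))
E
```

```text
[ 0.4952 -0.0186  0.0807] TCP X -0.1077 Y -0.0536 F along -Y 0.1 [ 0.2 -0.1 -0.9]
scene Y lo [-0.0898 -0.0891 -0.088  -0.085 ]
side Y lo [-0.0867 -0.0861 -0.0854 -0.0833]
zR 0.1195 zL 0.1193 ang 0.0007
zR 0.1189 zL 0.1192 ang -0.0011
zR 0.1194 zL 0.1193 ang 0.0004
zR 0.1189 zL 0.1194 ang -0.0018
zR 0.1195 zL 0.1192 ang 0.0011
zR 0.1191 zL 0.1194 ang -0.0012
```

View pics/c7.png

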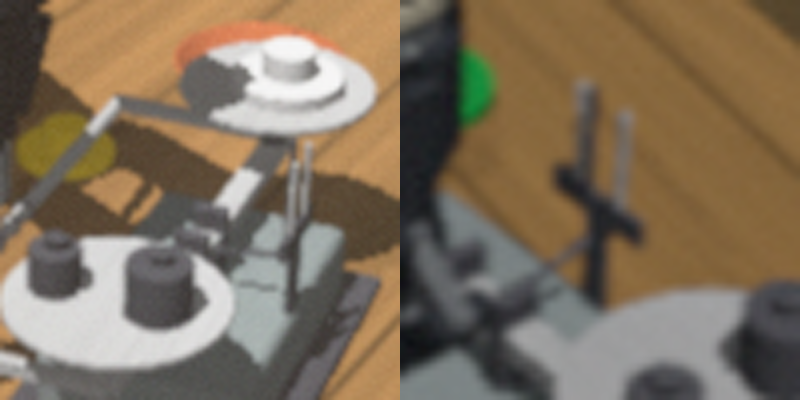

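The crop shows both weights upright on the pan and the flange undisturbed. The pointer at right-image (600,210) stands between the rods. The residual is about 0.3 g or less on either correction. I'll withdraw upward and verify.

jog_arm(plan=[[0,-0.2,-0.3,0,0,0,-1],[0,0,-0.8,0,0,0,-1],[0,0,-1,0,0,0,-1],[0,0,-1,0,0,0,-1],[-0.5,0,-1,0,0,0,-1],[-0.9,0,-1,0,0,0,-1],[-0.9,0,0,0,0,0,-1],[0,0,0,0,0,0,-1]])

```text
t: 30.55
tool_pos: [0.4487, -0.022, 0.184]
tool_rot: [3.131, 0.251, 0.004]
contact_force: [0.6, 0.8, 0.4]
opening: -0.0001
grip_force: 0.0
```

jog_arm(plan=[[0,0,0,0,0,0,-1],[0,0,0,0,0,0,-1],[0,0,0,0,0,0,-1],[0,0,0,0,0,0,-1],[0,0,0,0,0,0,-1],[0,0,0,0,0,0,-1],[0,0,0,0,0,0,-1]])

```text
t: 31.25
tool_pos: [0.4492, -0.0219, 0.1826]
tool_rot: [-3.131, -0.252, 0.0]
contact_force: [0.3, 0.6, 0.3]
opening: -0.0002
grip_force: 0.0
```

```bash
for i in 1 2 3; do python3 beam.py g$i | grep -v tab; done
python3 - <<'E'
from h import *
a=np.load("scene_im.npy")[...,::-1]; b=cv2.imread("pics/g3_scene.png")
d=(cv2.absdiff(cv2.GaussianBlur(np.ascontiguousarray(a),(5,5),0),cv2.GaussianBlur(b,(5,5),0)).max(2)>50).astype(np.uint8)
k,l,st,_=cv2.connectedComponentsWithStats(d)
print([tuple(s) for s in st[1:] if s[4]>25 and s[0]>150 and s[1]>150])
E
```

```text
scene on pan 396 [ 0.568 -0.101  0.131] [ 0.655 -0.059  0.157]
side on pan 323 [ 0.568 -0.097  0.131] [ 0.656 -0.057  0.157]
zR 0.1194 zL 0.1194 ang 0.0000
zR 0.1190 zL 0.1192 ang -0.0007
t 31.35 [ 0.44914977 -0.02198919  0.18272152]
scene on pan 398 [ 0.568 -0.1    0.132] [ 0.656 -0.056  0.157]
side on pan 320 [ 0.568 -0.097  0.131] [ 0.655 -0.055  0.156]
zR 0.1194 zL 0.1193 ang 0.0000
zR 0.1191 zL 0.1194 ang -0.0014
t 31.45 [ 0.44912561 -0.02198034  0.18271123]
scene on pan 395 [ 0.567 -0.1    0.131] [ 0.656 -0.059  0.157]
side on pan 322 [ 0.568 -0.098  0.131] [ 0.655 -0.056  0.158]
zR 0.1195 zL 0.1194 ang 0.0003
zR 0.1191 zL 0.1192 ang -0.0001
t 31.55 [ 0.44914382 -0.02199443  0.18275202]
[(np.int32(286), np.int32(179), np.int32(32), np.int32(15), np.int32(253)), (np.int32(178), np.int32(186), np.int32(10), np.int32(5), np.int32(36)), (np.int32(344), np.int32(189), np.int32(50), np.int32(16), np.int32(329)), (np.int32(281), np.int32(196), np.int32(94), np.int32(67), np.int32(2659)), (np.int32(376), np.int32(208), np.int32(18), np.int32(11), np.int32(95)), (np.int32(275), np.int32(227), np.int32(31), np.int32(40), np.int32(470)), (np.int32(300), np.int32(254), np.int32(66), np.int32(19), np.int32(414)), (np.int32(275), np.int32(261), np.int32(31), np.int32(13), np.int32(156)), (np.int32(323), np.int32(296), np.int32(28), np.int32(9), np.int32(63)), (np.int32(210), np.int32(309), np.int32(23), np.int32(22), np.int32(372)), (np.int32(264), np.int32(331), np.int32(18), np.int32(18), np.int32(251))]
```

The beam is level within about 0.001 rad and still. The only changes in the image are the scale, the arm with its shadow, and the two weights' old spots, so the 500 g weight and the other things have not moved. Handing in.

```bash
python3 -c "
from station import ctrl
print(ctrl.finish_job())"
```

```text
the job is handed in; nothing more can be done
None
```

I handed in the job at about 31.6 s: the 200 g and 100 g weights stand upright on the right pan, and the rider sits at about 84 mm. The beam was level to about 0.001 rad and still, so the flange weighs roughly 384 g; the hand-in returned no verdict.

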